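# Clamp the oak offcut and hold it three clicks tight

### The arm

A 7-joint arm with a two-finger parallel gripper is mounted at the origin on a cart in front of the work surface, level with it; the furniture and walls round the work are solid. World frame = base frame: x ahead of the robot, y to its left, z up, the work surface at z = 0. Lengths are in m, angles in rad, forces in N, time in s.
With the tool pointing down it reaches from about 0.4 to 0.85 m from the base axis. Payload 10.4 kg.
Tool frame: the origin (TCP) lies midway between the tips of the shut fingers; the grasp point (between the pads) lies 19 mm behind it; z points along the fingers, y is the line along which they close (so a half turn about z gives the same grasp; the last joint's range is limited). The gripper opens to 87 mm and grips with 3 to 60 N. Pads are 19 mm wide; open, the fingers measure 117 mm over their backs; the gripper's body (75 mm by 190 mm) begins 51 mm behind the grasp point.
Start: joints at [1.084, 0.332, -0.065, 1.46, 0.022, 1.35, -0.088], TCP at [0.28, -0.559, 0.223] pointing down, gripper open.
Joint ranges: [-2.6, 2.6], [-0.5, 2.12], [-1.47, 1.34], [0.16, 2.42], [-1.27, 4.41], [0.06, 2.06], [-2.6, 2.6]. Speed limits (rad/s): [2.22, 2.22, 2.79, 2.79, 3.14, 3.14, 3.14].

### API

Orientations are given as a unit quaternion [x, y, z, w].
In Python, from bench import r gives the robot as it stands.
- The arm moves only by the tool arm_command, never from a script. Its argument "moves" is one flat list of numbers, 4 for each row, row after row: the shift along the tool's x, y, z in cm, then the turn about the tool's z in degrees. A call has 1 to 12 rows; each row shifts and turns the commanded pose from where the row before left it, along the tool's axes as they then stand; what a row does not reach is not made up. A row lasts 1/12 s, in which the tool goes at most 41.7 mm and 7.16 degrees, less where a joint would pass 70% of its speed; a pose out of reach is approached as far as the arm can. A call with a gripper value outside its range is refused whole. "fingers" is the opening in per cent of the stroke, from 0 (shut) to 100 (fully open), set as the call begins (left out, the last holds). The fingers move at their own pace and stop on an object; "squeeze" is the grip in N (left out, the last holds). Time passes only in rows, so rows that do not move let the fingers close. It gives the time, the measured TCP pose, the force, the opening and the grip force at its end, in the units of the state.
- r.read_state(): the state, without advancing time (a new reading comes with each control period).
- r.camera(name): name is "side" or "top" or "wrist"; returns the picture (420x560x3 uint8, red, green, blue); there is no depth.
- r.camera_info(name): a dict with "fx", "fy", "cx", "cy" (pixels), "origin" and "attitude" of the camera in the world. Camera axes: x right, y up, looking along -z (the intrinsics and any distortion apply to the point x, -y, -z); pixel columns grow to the right and rows downward; lengths in m; the calibration is good to about 2 mm. A picture is of the moment at which its call begins: read the wrist's pose just before it. camera_info takes no time and is no camera call; for the wrist camera it gives the pose at the moment of the call.
- r.close_job(): hands the job in; it is judged then, once.
The state is a dict: "time": time; "joint_positions": joint angles; "joint_vel": joint speeds; "joint_torque": joint torques, N m; "ee_pos": TCP position; "eef_rot": TCP orientation; "ft_force": force on the tool from outside, world axes, zero at the start; "torque": the same for the moment, N m; "width": finger opening in m; "grip_force": force on a finger pad.
Only numpy, scipy, OpenCV 4.12 (cv2) and the standard library are available. Lean on these libraries where they do the work, as an engineer would, in place of code of your own. Each camera call takes 0.05 s, during which the arm holds its last target. There are 200 camera calls.

### The job

Clamp the oak offcut in the press: wind the crank clockwise, seen from above, until it comes up against its stop (about two turns). Then swing the ratchet lever inwards, towards the offcut and the crank end, by exactly three clicks, never reaching a fourth, and finish still holding the lever there by its handle, because it slips back if it is let go. Leave the offcut in the press and the loose screwdriver, pencil and pale block in front of it where they are.

Things in the scene. Friction and masses are not known exactly. Their poses are not given: they have to be found in the camera images.
- press: Clamping press, fixed: dark base plate 130 x 310 x 12 mm, long side along its y, -x side towards the robot, yaw within 0.3 rad. Origin at the underside. At its -y end a grey gearbox (75 x 66 mm, top at 66 mm) carries the crank; at its +y end a grey block (124 x 116 mm, top at 62 mm) the lever; the oak offcut lies between. Nothing on it is over 130 mm tall.
- crank_axis (a point): Point on the vertical axis of the crank, at the height of crank_grip, 108 mm above the bench; fixed to the press.
- crank_grip (a point): Middle of the upright wooden knob on the crank arm: round, 21 mm thick, it stands free from 84 to 127 mm above the bench and turns freely on its pin; it goes round crank_axis on a circle of 47 mm radius. Arm top is at 83 mm, the hub in the middle of the circle reaches 89 mm.
- crank (a joint): Turn of the crank in rad, growing clockwise from above. It starts between 0 and 1.5; its stop is at 13.0 and gives slightly if leant on. At 0 the knob lies to the press's -x of crank_axis. The knob needs about 1.5 N. A turn moves the jaw 12.6 mm towards the offcut; at the stop about 1.5 mm of play is left, which the lever takes up.
- lever_axis (a point): Point on the vertical axis of the lever, at the height of lever_grip, 108 mm above the bench; fixed to the press.
- lever_grip (a point): Middle of the upright wooden handle at the end of the ratchet lever: round, 21 mm thick, free to turn on its pin, standing free from 84 to 129 mm above the bench; 100 mm from lever_axis. Arm top is at 84 mm, the hub at the axis reaches 87 mm.
- lever (a joint): Swing of the lever in rad, growing anticlockwise seen from above (handle moves inwards, to the press's -y). At 0 it points 145 deg anticlockwise from the press's +x. It starts at rest between 0 and 0.18. Clicks (the pawl drops over a tooth) come at 0.35, 0.57 and 0.79; an unwanted fourth at 1.01. The third notch is centred on 0.90.
- offcut: Oak offcut, plain wood 45 x 115 x 36 mm, loose, origin at the centre of its underside, its 115 mm along its own y; it lies across the press between the jaw and the lever block, top 52 mm above the bench.
- jaw: Steel jaw 66 x 22 x 36 mm that the crank drives towards the offcut.
- plunger: Round steel plunger, 28 mm across, in the face of the lever block; the lever pushes it out against the offcut through a spring.
- lever_handle: The upright wooden handle of the ratchet lever; origin at its foot, 84 mm above the bench. It needs a push of about 3 N at the start, rising to about 9 N at the third click; the push rises before each click and drops by about 3 N after it. A spring pushes the lever back by a click or more when it is let go from the third notch.
- screwdriver: Loose screwdriver with wooden handle, 188 mm long, a bystander in front of the press.
- pencil: Loose pencil, 166 mm long, a bystander in front of the press.
- ear: Loose pale wooden block 26 x 79 x 20 mm, a bystander in front of the press.
Things that resemble listed ones, but are neither listed nor needed, are in the scene too. What is shaped like the offcut but blue is not meant.

How it is judged:
By the outcome, as a careful person would: the job done as asked, in the order asked, and still so for the second after the job is handed in, while the arm keeps its last pose, push and grip.
It also fails if it takes over 67 s, if anything falls off the work surface, if the arm or the gripper's body presses on something with over 40 N, if the wrist force passes 120 N, or if a joint passes its speed limit or range.

## Working session

There is one attempt and no reset: what is moved stays moved. The work goes in short steps, Python scripts to look and compute and a tool call to move; the robot and the scene stay as the last step left them, time stands still between calls to the robot, and variables do not carry over. Pictures are saved under pics/ and viewed, at most 10 in all, crops included, and the job is handed in when it is done.

Besides the shell and the picture viewer there is one more tool, called after "Call:" by a JSON object that holds its "api" and its "payload". arm_command: Moves the arm, as the interface text tells. Its arguments: {"type":"object","properties":{"moves":{"type":"array"},"fingers":{"type":"number"},"squeeze":{"type":"number"}},"required":["moves"]}

```bash
mkdir -p pics
python3 - <<'E'
from bench import r
import cv2
s=r.read_state();print(s)
for n in("side","top"):
    print(n,r.camera_info(n));cv2.imwrite(f"pics/{n}0.png",r.camera(n)[:,:,::-1])
E
```

```text
{'time': 0.0, 'joint_positions': array([ 1.08442268,  0.33288785, -0.06471379,  1.46093153,  0.02161827,
        1.34991584, -0.08848501]), 'joint_vel': array([-0.00026744, -0.00091215,  0.00157621, -0.00031352,  0.00050782,
        0.00024425,  0.00088069]), 'joint_torque': array([-1.53608929e-03, -6.23245239e+01,  2.35830800e-02, -3.89883327e+01,
       -6.13102061e-02,  3.98310937e-02,  1.56080423e-04]), 'ee_pos': array([ 0.27940077, -0.55863501,  0.22174868]), 'eef_rot': array([ 9.73228184e-01,  2.29839897e-01, -2.05091737e-04, -6.93435374e-04]), 'ft_force': array([-1.09246875, -0.40164738, -0.24919324]), 'torque': array([-0.03376562, -0.04638648, -0.00128397]), 'grip_force': 0.0, 'width': 0.08742450164254727}
side {'fx': 397.1357155369404, 'fy': 397.1357155369404, 'cx': 279.3502814972201, 'cy': 211.77633439208182, 'origin': array([ 0.48864152, -0.77223815,  0.56781246]), 'attitude': array([ 0.47562347, -0.01026715, -0.02193078,  0.87931561])}
top {'fx': 390.2735461238655, 'fy': 390.2735461238655, 'cx': 280.9022922819788, 'cy': 204.9513893338825, 'origin': array([ 0.34460904, -0.04328759,  0.99257055]), 'attitude': array([-0.06642502,  0.06983243,  0.70766836, -0.69994046])}
```

View pics/top0.png

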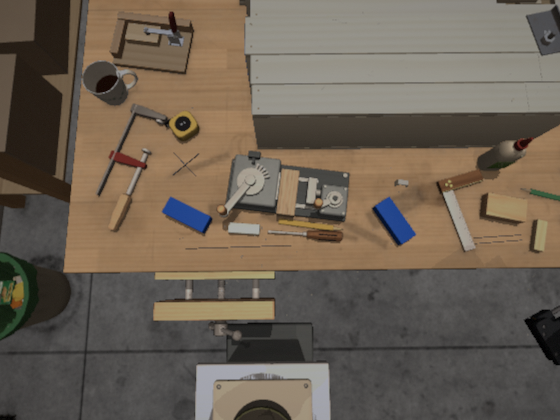

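View pics/side0.png

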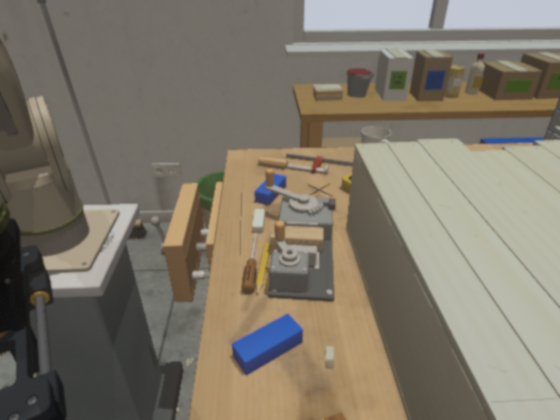

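The top view shows the press at about (290,190), with the lever block on the left, the crank gearbox at (335,198) and a large cabinet behind it. I'll check the candidates in an enlarged crop.

```bash
cat > h.py <<'E'
from bench import r
import numpy as np, cv2
from scipy.spatial.transform import Rotation as R
def ray(n,u,v,z,i=None):
    i=i or r.camera_info(n); A=R.from_quat(i["attitude"])
    d=A.apply([(u-i["cx"])/i["fx"],-(v-i["cy"])/i["fy"],-1]);o=i["origin"]
    return o+d*(z-o[2])/d[2]
def pix(n,p,i=None):
    i=i or r.camera_info(n); c=R.from_quat(i["attitude"]).inv().apply(np.array(p)-i["origin"])
    return np.array([i["cx"]-i["fx"]*c[0]/c[2],i["cy"]+i["fy"]*c[1]/c[2]])
E
python3 - <<'E'
import cv2,numpy as np
a=cv2.imread("pics/top0.png")[140:250,210:360];b=cv2.imread("pics/side0.png")[160:300,230:350]
a=cv2.resize(a,None,fx=5,fy=5,interpolation=cv2.INTER_CUBIC);cv2.imwrite("pics/topc.png",a)
b=cv2.resize(b,None,fx=4,fy=4,interpolation=cv2.INTER_CUBIC);cv2.imwrite("pics/sidec.png",b)
E
```

```text
(no output)
```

View pics/topc.png

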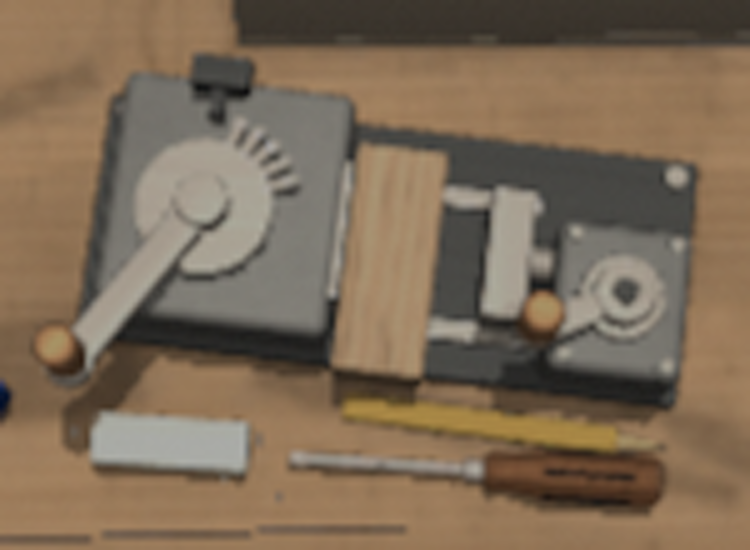

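View pics/sidec.png

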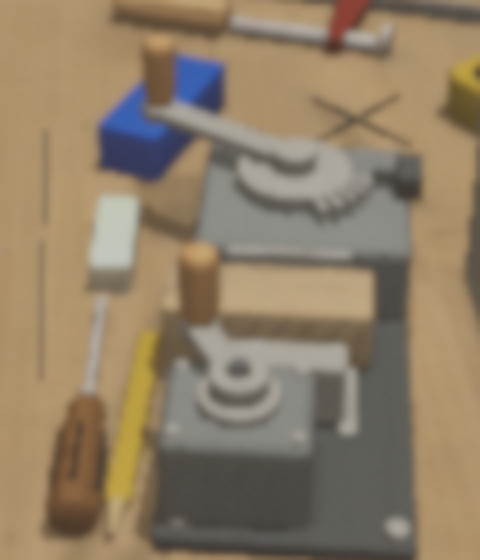

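```bash
cat > m.py <<'E'
from h import *
T=lambda u,v:((u+.5)/5+209.5,(v+.5)/5+139.5)
S=lambda u,v:((u+.5)/4+229.5,(v+.5)/4+159.5)
pts=dict(LH=((202,198),(297,153),.087),LK=((57,343),(159,42),.129),CH=((627,291),(239,368),.089),CK=((543,312),(199,250),.127))
P={}
for k,(t,s,z) in pts.items():
    a=ray("top",*T(*t),z);b=ray("side",*S(*s),z);P[k]=(a+b)/2;print(k,a.round(4),b.round(4))
for n,f,pp in(("top",T,[(677,177),(672,405),(697,165)]),("side",S,[])):
    for p in pp: print(p,ray(n,*f(*p),.012).round(4))
for z in(0,.066,.129): print("chest edge",z,ray("top",*T(240,42),z).round(3),ray("top",*T(740,42),z).round(3))
for a,b in("LH","LK"),("CH","CK"):
    for q in(0,): d=P[b]-P[a];print(a,np.hypot(*d[:2]),np.degrees(np.arctan2(d[1],d[0])))
d=P["LH"]-P["CH"];print("axis dir",np.degrees(np.arctan2(d[1],d[0])),np.hypot(*d[:2]))
# yaw from edges: gearbox/lever block top edges
for q in[((133,75),(350,100),.062),((75/1,310),(325,333),.062),((360,145),(335,365),.052),((447,155),(418,380),.052),((570,227),(685,240),.066)]:
    a=ray("top",*T(*q[0]),q[2]);b=ray("top",*T(*q[1]),q[2]);d=b-a;print("edge",a.round(3),b.round(3),np.degrees(np.arctan2(d[1],d[0])),np.hypot(*d[:2]))
E
python3 m.py
```

```text
LH [0.5852 0.0246 0.087 ] [0.5829 0.0184 0.087 ]
LK [0.5073 0.0864 0.129 ] [0.5047 0.082  0.129 ]
CH [ 0.5371 -0.177   0.089 ] [ 0.5351 -0.1808  0.089 ]
CK [ 0.5197 -0.133   0.127 ] [ 0.5182 -0.1358  0.127 ]
(677, 177) [ 0.6138 -0.2167  0.012 ]
(672, 405) [ 0.494 -0.209  0.012]
(697, 165) [ 0.6202 -0.2274  0.012 ]
chest edge 0 [0.694 0.011 0.   ] [ 0.691 -0.256  0.   ]
chest edge 0.066 [0.671 0.008 0.066] [ 0.668 -0.242  0.066]
chest edge 0.129 [0.649 0.004 0.129] [ 0.646 -0.228  0.129]
LH 0.10009324897268539 141.1988991094208
CH 0.0476981621682548 111.037776649241
axis dir 76.53880192648992 0.20604333162957247
edge [0.655 0.061 0.062] [ 0.641 -0.047  0.062] -97.43125730548607 0.10889078425451679
edge [0.536 0.088 0.062] [ 0.524 -0.033  0.062] -95.95974673787488 0.12216716598583247
edge [ 0.621 -0.052  0.052] [ 0.509 -0.038  0.052] 173.082627477386 0.11238718889440077
edge [ 0.615 -0.095  0.052] [ 0.502 -0.079  0.052] 171.76185290111997 0.11499550765433555
edge [ 0.574 -0.154  0.066] [ 0.567 -0.21   0.066] -97.24668331113449 0.056423821300548044
```

Candidates: the crank knob is at top (318,202) and the lever handle at (221,208). They resemble the look-alikes: loose tool handles at (120,212) and (325,236), and the blue blocks at (187,215) and (394,221). The measured radii are 100.1 and 47.7 mm against 100 and 47 given. Press yaw is about -7.4°, crank about 1.08 and lever about 0.06, all in range, so the choice is confirmed in the crop.

Call:
{"api": "arm_command", "payload": {"moves": [0, 0, 0, 6.7, 0, 0, 0, 6.7, 0, 0, 0, 6.6, 0, 0, 0, 6.6, 2, -3.5, 0, 0, 2, -3.5, 0, 0, 2, -3.5, 0, 0, 2, -3.5, 0, 0, 2, -3.5, 0, 0, 2, -3.5, 0, 0, 2, -3.5, 0, 0, 2, -3.5, 0, 0], "fingers": 100, "squeeze": 25}}

```text
time: 1.1
ee_pos: [0.4401, -0.2772, 0.2224]
eef_rot: [1.0, -0.0, -0.0, 0.0]
ft_force: [1.6, 0.3, -0.6]
width: 0.0869
grip_force: 0.0
```

Call:
{"api": "arm_command", "payload": {"moves": [2, -3.6, 0, 0, 2, -3.6, 0, 0, 2, -3.6, 0, 0, 1.9, -3.5, 0, 0, 0, 0, 3, 0, 0, 0, 3, 0, 0, 0, 3, 0, 0, 0, 2, 0, 0, 0, 1, 0, 0, 0, 0.8, 0, 0, 0, 0, 0, 0, 0, 0, 0]}}

```text
time: 2.1
ee_pos: [0.5193, -0.1362, 0.0953]
eef_rot: [1.0, -0.0, 0.0, 0.0]
ft_force: [-0.3, 0.0, 0.4]
width: 0.087
grip_force: 0.0
```

Call:
{"api": "arm_command", "payload": {"moves": [0, 0, 0, 0, 0, 0, 0, 0, 0, 0, 0, 0, 0, 0, 0, 0, 0, 0, 0, 0, 0, 0, 0, 0, 0, 0, 0, 0, 0, 0, 0, 0], "fingers": 0}}

```text
time: 2.77
ee_pos: [0.5188, -0.1361, 0.0946]
eef_rot: [1.0, -0.0, 0.0, 0.0]
ft_force: [-0.4, 0.2, 0.2]
width: 0.0415
grip_force: 0.0
```

Run:
```python
from h import *
print(r.camera_info("wrist"),r.read_state()["joint_positions"].round(2))
a=r.camera("wrist");b=cv2.resize(r.camera("top")[140:250,210:360],(560,411),interpolation=cv2.INTER_CUBIC)
c=np.hstack([cv2.resize(a,(400,300)),cv2.resize(b,(400,300))])
cv2.imwrite("pics/g1.png",c[:,:,::-1])
```

```text
{'fx': 313.1690016583099, 'fy': 313.1690016583099, 'cx': 281.26240810928965, 'cy': 204.17651812515308, 'origin': array([ 0.59646027, -0.13661893,  0.25777024]), 'attitude': array([-0.10280902,  0.10253658, -0.69922284,  0.70000284])} [ 0.48  0.27 -0.35  1.83  0.11  1.06 -1.48]
```

View pics/g1.png

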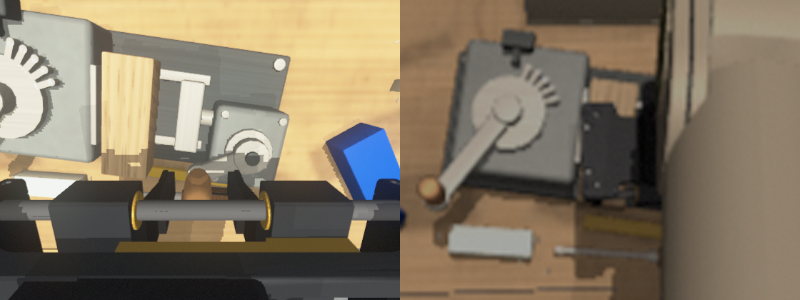

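The knob sits between the fingers at wrist (197,185), and the fingers are still closing. Next I check how much room the wrist camera has to the cabinet.

Run:
```python
from h import *
for z in(0,.1,.2,.3,.4,.5): print(z,pix("top",[.692,0,z]).round(),pix("top",[.692,-.25,z]).round(),pix("side",[.692,-.2,z]).round(), pix("side",[.692,0.0,z]).round())
```

```text
0 [262. 149.] [355. 148.] [368. 290.] [348. 231.]
0.1 [260. 135.] [363. 134.] [374. 251.] [352. 196.]
0.2 [258. 118.] [373. 117.] [381. 206.] [357. 156.]
0.3 [255.  96.] [385.  95.] [390. 152.] [362. 111.]
0.4 [251.  68.] [401.  67.] [400.  89.] [368.  59.]
0.5 [246.  30.] [423.  29.] [413.  13.] [375.  -2.]
```

Call:
{"api": "arm_command", "payload": {"moves": [0, 0, 0, 0, 0, 0, 0, 0, 0, 0, 0, 0, 0, 0, 0, 0, 0, 0, 0, 0, 0, 0, 0, 0]}}

```text
time: 3.37
ee_pos: [0.5188, -0.1353, 0.0945]
eef_rot: [1.0, 0.0, -0.0, -0.0]
ft_force: [-0.5, 5.0, 1.9]
width: 0.0199
grip_force: 25.0
```

Run:
```python
import numpy as np
t=np.radians(111-15*np.arange(13));p=4.7*np.c_[np.cos(t),-np.sin(t)]
print(np.diff(np.round(p,1),axis=0).round(1).tolist())
```

```text
[[1.2, -0.3], [1.2, 0.1], [1.2, 0.3], [1.1, 0.6], [0.8, 0.9], [0.6, 1.1], [0.3, 1.2], [-0.1, 1.2], [-0.3, 1.2], [-0.6, 1.1], [-0.9, 0.8], [-1.1, 0.6]]
```

Call:
{"api": "arm_command", "payload": {"moves": [1.2, -0.3, 0, 0, 1.2, 0.1, 0, 0, 1.2, 0.3, 0, 0, 1.1, 0.6, 0, 0, 0.8, 0.9, 0, 0, 0.6, 1.1, 0, 0]}}

```text
time: 3.87
ee_pos: [0.5827, -0.1604, 0.0948]
eef_rot: [1.0, 0.002, 0.002, -0.001]
ft_force: [8.0, 5.5, -5.1]
width: 0.0204
grip_force: 25.0
```

Run:
```python
from h import *
s=r.read_state();print(s["ee_pos"],s["ft_force"],s["joint_positions"].round(2))
a=r.camera("wrist");b=r.camera("side")[120:330,190:470]
c=np.hstack([cv2.resize(a,(400,300)),cv2.resize(b,(400,300))])
cv2.imwrite("pics/g2.png",c[:,:,::-1])
```

```text
[ 0.58271683 -0.16036568  0.09483972] [ 7.99603561  5.48510899 -5.07693847] [ 0.46  0.41 -0.33  1.66  0.14  1.1  -1.48]
```

View pics/g2.png

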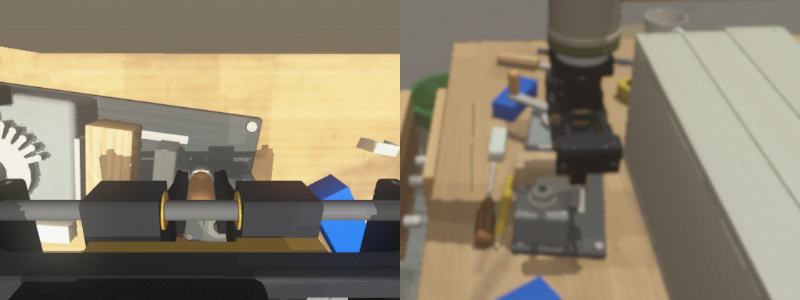

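The knob at wrist (200,185) is firmly held, and in the side view the hand is clear of the cabinet.

Call:
{"api": "arm_command", "payload": {"moves": [0.3, 1.2, 0, 0, -0.1, 1.2, 0, 0, -0.3, 1.2, 0, 0, -0.6, 1.1, 0, 0, -0.9, 0.8, 0, 0, -1.1, 0.6, 0, 0]}}

```text
time: 4.47
ee_pos: [0.552, -0.2231, 0.0944]
eef_rot: [1.0, 0.0, -0.001, -0.001]
ft_force: [-2.0, 14.3, 3.3]
width: 0.0201
grip_force: 25.0
```

Call:
{"api": "arm_command", "payload": {"moves": [-1.2, 0.3, 0, 0, -1.2, -0.1, 0, 0, -1.2, -0.3, 0, 0, -1.1, -0.6, 0, 0, -0.8, -0.9, 0, 0, -0.6, -1.1, 0, 0]}}

```text
time: 4.97
ee_pos: [0.4945, -0.1944, 0.0948]
eef_rot: [1.0, 0.001, 0.004, -0.001]
ft_force: [25.4, 6.9, -16.5]
width: 0.0203
grip_force: 25.0
```

Call:
{"api": "arm_command", "payload": {"moves": [-0.3, -1.2, 0, 0, 0.1, -1.2, 0, 0, 0.3, -1.2, 0, 0, 0.6, -1.1, 0, 0, 0.9, -0.8, 0, 0, 1.1, -0.6, 0, 0]}}

```text
time: 5.47
ee_pos: [0.5177, -0.1357, 0.0945]
eef_rot: [1.0, -0.0, -0.001, -0.0]
ft_force: [-4.1, 2.0, 2.5]
width: 0.0202
grip_force: 25.0
```

Call:
{"api": "arm_command", "payload": {"moves": [1.2, -0.3, 0, 0, 1.3, 0.1, 0, 0, 1.2, 0.3, 0, 0, 1.1, 0.6, 0, 0, 0.8, 0.9, 0, 0, 0.6, 1.1, 0, 0, 0.3, 1.2, 0, 0, -0.1, 1.2, 0, 0, -0.3, 1.2, 0, 0, -0.6, 1.1, 0, 0, -0.9, 0.8, 0, 0, -1.1, 0.6, 0, 0]}}

```text
time: 6.47
ee_pos: [0.5529, -0.2228, 0.0944]
eef_rot: [1.0, 0.0, -0.001, -0.001]
ft_force: [-2.5, 13.4, 3.7]
width: 0.0203
grip_force: 25.0
```

Call:
{"api": "arm_command", "payload": {"moves": [-1.2, 0.3, 0, 0, -1.2, -0.1, 0, 0, -1.2, -0.3, 0, 0, -1.1, -0.6, 0, 0, -0.8, -0.9, 0, 0, -0.6, -1.1, 0, 0, -0.3, -1.2, 0, 0, 0, 0, 0, 0]}}

```text
time: 7.13
ee_pos: [0.492, -0.1821, 0.0948]
eef_rot: [1.0, 0.002, 0.003, -0.0]
ft_force: [15.2, 2.5, -12.1]
width: 0.0204
grip_force: 25.0
```

Call:
{"api": "arm_command", "payload": {"moves": [0.1, -1, 0, 0, 0.3, -0.9, 0, 0, 0.3, -0.6, 0, 0, 0, 0, 0, 0]}}

```text
time: 7.47
ee_pos: [0.4961, -0.1588, 0.0945]
eef_rot: [1.0, 0.0, -0.001, -0.0]
ft_force: [-5.4, 3.6, 4.7]
width: 0.0202
grip_force: 25.0
```

Call:
{"api": "arm_command", "payload": {"moves": [0.1, -0.2, 0, 0, 0.1, -0.2, 0, 0, 0, 0, 0, 0]}}

```text
time: 7.72
ee_pos: [0.4976, -0.1558, 0.0945]
eef_rot: [1.0, -0.0, -0.001, -0.0]
ft_force: [-6.1, 3.9, 6.1]
width: 0.0204
grip_force: 25.0
```

Call:
{"api": "arm_command", "payload": {"moves": [0.1, -0.2, 0, 0, 0, 0, 0, 0]}}

```text
time: 7.88
ee_pos: [0.4986, -0.1539, 0.0945]
eef_rot: [1.0, -0.0, -0.001, -0.0]
ft_force: [-6.7, 3.2, 4.6]
width: 0.0202
grip_force: 25.0
```

Call:
{"api": "arm_command", "payload": {"moves": [0.1, -0.2, 0, 0, 0, 0, 0, 0]}}

```text
time: 8.05
ee_pos: [0.4996, -0.1523, 0.0945]
eef_rot: [1.0, -0.0, -0.001, -0.0]
ft_force: [-6.3, 2.8, 5.6]
width: 0.0203
grip_force: 25.0
```

Call:
{"api": "arm_command", "payload": {"moves": [0.1, -0.2, 0, 0, 0.1, -0.2, 0, 0, 0, 0, 0, 0]}}

```text
time: 8.3
ee_pos: [0.4999, -0.1518, 0.0944]
eef_rot: [1.0, -0.002, -0.003, 0.002]
ft_force: [-13.0, -8.9, 8.9]
width: 0.0204
grip_force: 25.0
```

Call:
{"api": "arm_command", "payload": {"moves": [0.1, -0.2, 0, 0, 0.1, -0.1, 0, 0, 0, 0, 0, 0]}}

```text
time: 8.55
ee_pos: [0.5001, -0.1515, 0.0943]
eef_rot: [1.0, -0.003, -0.004, 0.003]
ft_force: [-20.1, -16.3, 13.0]
width: 0.0204
grip_force: 25.0
```

Call:
{"api": "arm_command", "payload": {"moves": [-0.2, 0.3, 0, 0, 0, 0, 0, 0]}}

```text
time: 8.72
ee_pos: [0.4998, -0.1519, 0.0944]
eef_rot: [1.0, -0.002, -0.002, 0.002]
ft_force: [-11.8, -8.2, 7.6]
width: 0.0199
grip_force: 25.0
```

Call:
{"api": "arm_command", "payload": {"moves": [0, 0, 0, 0, 0, 0, 0, 0, 0, 0, 0, 0, 0, 0, 0, 0, 0, 0, 0, 0, 0, 0, 0, 0, 0, 0, -1, 0, 0, 0, -2, 0, 0, 0, -2, 0, 0, 0, -2, 0], "fingers": 60}}

```text
time: 9.55
ee_pos: [0.5028, -0.1479, 0.1661]
eef_rot: [1.0, -0.0, 0.0, -0.0]
ft_force: [-0.1, 0.0, -0.0]
width: 0.0521
grip_force: 0.0
```

Run:
```python
from h import *
s=r.read_state();print(s["ee_pos"],s["width"])
cv2.imwrite("pics/g3.png",r.camera("wrist")[:,:,::-1])
print(r.camera_info("wrist"))
```

```text
[ 0.50280028 -0.14786898  0.16611581] 0.052069681199394466
{'fx': 313.1690016583099, 'fy': 313.1690016583099, 'cx': 281.26240810928965, 'cy': 204.17651812515308, 'origin': array([ 0.58154297, -0.148503  ,  0.3339598 ]), 'attitude': array([-0.10146302,  0.10004939, -0.69945235,  0.70032977])}
```

View pics/g3.png

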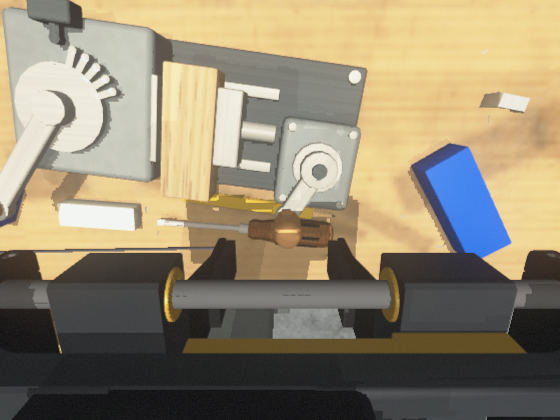

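The jaw has closed to a thin gap at the offcut (220,130). The crank knob is at (288,225), off the hub at (320,170). The lever hub is at (47,110). I'll cross-check the axes with this view.

Run:
```python
from h import *
print("crank hub",ray("wrist",320,170,.089),"knob",ray("wrist",288,225,.127),"lever hub",ray("wrist",47,110,.087))
```

```text
crank hub [ 0.53769907 -0.17961884  0.089     ] knob [ 0.50544932 -0.15372487  0.127     ] lever hub [0.58279608 0.0277392  0.087     ]
```

Call:
{"api": "arm_command", "payload": {"moves": [0.1, -3.9, 0, 0, 0.1, -3.9, 0, 0, 0.1, -3.9, 0, 0, 0.1, -3.9, 0, 0, 0, -3.9, 0, 0, 0, -3.8, 0, 0, 0, 0, 0, 0, 0, 0, 0, 0], "fingers": 80, "squeeze": 40}}

```text
time: 10.27
ee_pos: [0.5067, 0.0874, 0.1652]
eef_rot: [1.0, 0.002, 0.0, -0.0]
ft_force: [0.7, -0.7, 0.7]
width: 0.0698
grip_force: 0.0
```

Run:
```python
from h import *
s=r.read_state();print(s["ee_pos"],s["width"])
import json
i=r.camera_info("wrist");json.dump({k:np.array(v).tolist() for k,v in i.items()},open("w4.json","w"))
cv2.imwrite("pics/g4.png",r.camera("wrist")[:,:,::-1])
```

```text
[0.50673105 0.08741312 0.16521888] 0.06975398469658188
```

View pics/g4.png

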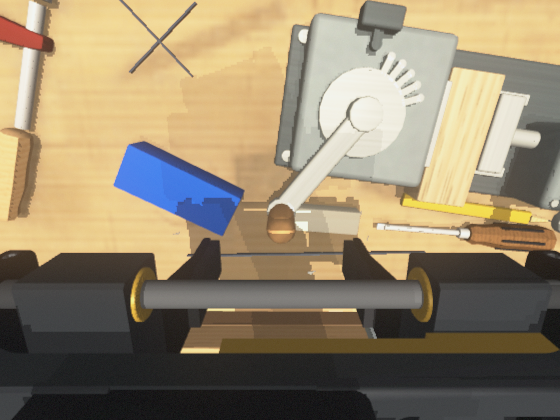

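Run:
```python
from h import *
import json
i=json.load(open("w4.json"))
L=ray("wrist",366,114,.087,i);K=ray("wrist",282,219,.129,i);K2=ray("wrist",283,224,.127,i);d=K-L
print(L,K,K2,np.hypot(*d[:2]),np.degrees(np.arctan2(d[1],d[0])))
for a,b,z in((((455,35)),(428,188),.062),((478,68),(425,180),.052)):
    d=ray("wrist",*b,z,i)-ray("wrist",*a,z,i);print(np.degrees(np.arctan2(d[1],d[0])))
```

```text
[0.58214172 0.0245478  0.087     ] [0.51414845 0.08640945 0.129     ] [0.50982589 0.08569201 0.127     ] 0.09192359935932877 137.7034451840653
178.20893243023144
161.97215412588298
```

The lever handle is at (282,222), between the open fingers. Its y of 0.086 agrees with the top view, and the hub is at about (0.584, 0.024). Descending to grasp.

Call:
{"api": "arm_command", "payload": {"moves": [0, 0.2, 2, 0, 0, 0, 2, 0, 0, 0, 2, 0, 0, 0, 1, 0, 0, 0, 0, 0]}}

```text
time: 10.73
ee_pos: [0.5057, 0.0812, 0.0926]
eef_rot: [1.0, -0.001, -0.002, 0.0]
ft_force: [0.4, -0.8, -0.3]
width: 0.0694
grip_force: 0.0
```

Call:
{"api": "arm_command", "payload": {"moves": [0, 0, 0, 0, 0, 0, 0, 0, 0, 0, 0, 0, 0, 0, 0, 0, 0, 0, 0, 0, 0, 0, 0, 0, 0, 0, 0, 0, 0, 0, 0, 0, 0, 0, 0, 0, 0, 0, 0, 0, 0, 0, 0, 0, 0, 0, 0, 0], "fingers": 0}}

```text
time: 11.73
ee_pos: [0.5068, 0.0835, 0.0947]
eef_rot: [1.0, 0.0, -0.0, -0.0]
ft_force: [-2.1, 4.7, 3.7]
width: 0.0202
grip_force: 40.0
```

Call:
{"api": "arm_command", "payload": {"moves": [-0.3, 0.4, 0, 0, -0.2, 0.4, 0, 0, -0.2, 0.4, 0, 0, -0.3, 0.4, 0, 0]}}

```text
time: 12.07
ee_pos: [0.4973, 0.0678, 0.0948]
eef_rot: [1.0, 0.0, 0.001, -0.001]
ft_force: [4.0, 6.5, -2.7]
width: 0.0196
grip_force: 40.0
```

Call:
{"api": "arm_command", "payload": {"moves": [-0.2, 0.4, 0, 0, -0.2, 0.5, 0, 0, -0.1, 0.4, 0, 0, -0.2, 0.5, 0, 0]}}

```text
time: 12.4
ee_pos: [0.4907, 0.0494, 0.0949]
eef_rot: [1.0, -0.0, 0.001, -0.001]
ft_force: [7.2, 9.3, -4.2]
width: 0.02
grip_force: 40.0
```

Call:
{"api": "arm_command", "payload": {"moves": [-0.1, 0.5, 0, 0, -0.1, 0.4, 0, 0, 0, 0, 0, 0]}}

```text
time: 12.65
ee_pos: [0.4887, 0.0394, 0.0948]
eef_rot: [1.0, -0.001, 0.001, -0.0]
ft_force: [4.6, 4.2, -2.2]
width: 0.0198
grip_force: 40.0
```

Call:
{"api": "arm_command", "payload": {"moves": [-0.1, 0.5, 0, 0, 0, 0.5, 0, 0, 0, 0.4, 0, 0, 0, 0, 0, 0]}}

```text
time: 12.98
ee_pos: [0.4877, 0.0264, 0.0948]
eef_rot: [1.0, -0.0, 0.001, -0.001]
ft_force: [3.4, 7.9, -2.4]
width: 0.0201
grip_force: 40.0
```

Call:
{"api": "arm_command", "payload": {"moves": [0, 0.2, 0, 0, 0, 0, 0, 0]}}

```text
time: 13.15
ee_pos: [0.4877, 0.0248, 0.0948]
eef_rot: [1.0, 0.0, 0.001, -0.001]
ft_force: [4.1, 8.7, -1.0]
width: 0.0197
grip_force: 40.0
```

Call:
{"api": "arm_command", "payload": {"moves": [0, 0.2, 0, 0, 0, 0, 0, 0]}}

```text
time: 13.32
ee_pos: [0.4877, 0.0228, 0.0948]
eef_rot: [1.0, 0.0, 0.001, -0.001]
ft_force: [4.0, 8.0, -0.2]
width: 0.02
grip_force: 40.0
```

Call:
{"api": "arm_command", "payload": {"moves": [0, 0.2, 0, 0, 0, 0, 0, 0]}}

```text
time: 13.48
ee_pos: [0.4877, 0.0208, 0.0948]
eef_rot: [1.0, 0.0, 0.001, -0.001]
ft_force: [4.0, 7.4, -2.0]
width: 0.0199
grip_force: 40.0
```

Call:
{"api": "arm_command", "payload": {"moves": [0, 0.2, 0, 0, 0, 0, 0, 0]}}

```text
time: 13.65
ee_pos: [0.4879, 0.0188, 0.0948]
eef_rot: [1.0, 0.0, 0.001, -0.001]
ft_force: [5.0, 7.5, -1.5]
width: 0.0199
grip_force: 40.0
```

Call:
{"api": "arm_command", "payload": {"moves": [0, 0.2, 0, 0, 0, 0, 0, 0]}}

```text
time: 13.82
ee_pos: [0.488, 0.0167, 0.0948]
eef_rot: [1.0, -0.0, 0.001, -0.001]
ft_force: [5.5, 7.9, -2.7]
width: 0.0201
grip_force: 40.0
```

Call:
{"api": "arm_command", "payload": {"moves": [0, 0.2, 0, 0, 0, 0, 0, 0]}}

```text
time: 13.98
ee_pos: [0.4882, 0.0147, 0.0948]
eef_rot: [1.0, -0.0, 0.002, -0.001]
ft_force: [5.8, 7.3, -3.0]
width: 0.0202
grip_force: 40.0
```

Run:
```python
from h import *
import json
s=r.read_state();print(s["ee_pos"],s["ft_force"],s["torque"])
i=r.camera_info("wrist");json.dump({k:np.array(v).tolist() for k,v in i.items()},open("w5.json","w"))
cv2.imwrite("pics/g5.png",r.camera("wrist")[:,:,::-1])
for _ in range(3): print(r.read_state()["ft_force"]);r.camera("side")
```

```text
[0.48815114 0.01471942 0.09481974] [ 5.81862822  7.26809293 -2.97315034] [ 1.80267517 -1.4375026  -0.0346903 ]
[ 5.94466434  8.00121515 -3.8975829 ]
[ 6.837747    8.05890067 -3.31032646]
[ 7.42107461  7.47858023 -3.15249386]
```

View pics/g5.png

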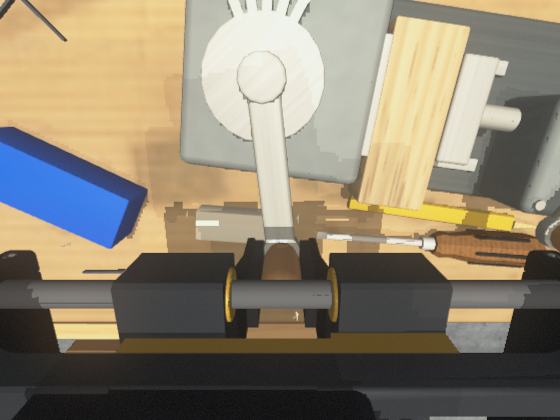

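Run:
```python
from h import *
import json
i=json.load(open("w5.json"))
f=lambda u,v,z:ray("wrist",u,v,z,i)[:2]
print("hub",f(262,77,.087))
ang=lambda a,b:np.degrees(np.arctan2(*(b-a)[::-1]))
print("arm L",ang(f(250,107,.084),f(262,235,.084)),"arm R",ang(f(283,107,.084),f(298,240,.084)),"mid",ang(f(262,77,.084),f(280,238,.084)))
print("edges bottom",ang(f(355,182,.062),f(190,162,.062)),"left",ang(f(190,10,.062),f(182,150,.062)),"right",ang(f(391,15,.062),f(362,170,.062)))
print("offcut long",ang(f(467,25,.052),f(412,207,.052)), "offcut L",ang(f(402,17,.052),f(360,205,.052)),"short",ang(f(467,25,.052),f(402,17,.052)))
print("blk size",np.hypot(*(f(182,155,.062)-f(360,182,.062))))
```

```text
hub [0.5820263  0.02407504]
arm L -175.9163760989856 arm R -173.08442446483897 mid -174.04891124899814
edges bottom 83.10651360807485 left 171.68526068730475 right 173.71200869787071
offcut long 170.43811314313697 offcut L 171.98487111952468 short 83.91789738565299
blk size 0.11373246031940469
```

The wrist view shows the lever arm from hub (262,77) to the held handle at (280,240). That puts the arm at 185.5°, so lever is about 0.83. I'll move in small steps to the notch centre at 0.90, which is y ≈ 0.008.

Call:
{"api": "arm_command", "payload": {"moves": [0.1, 0.2, 0, 0, 0, 0, 0, 0]}}

```text
time: 14.35
ee_pos: [0.4885, 0.0126, 0.0947]
eef_rot: [1.0, -0.0, 0.001, -0.001]
ft_force: [2.3, 6.6, 0.1]
width: 0.0199
grip_force: 40.0
```

Call:
{"api": "arm_command", "payload": {"moves": [0, 0.2, 0, 0, 0, 0, 0, 0]}}

```text
time: 14.52
ee_pos: [0.4887, 0.0109, 0.0948]
eef_rot: [1.0, 0.0, 0.001, -0.001]
ft_force: [4.2, 8.4, -2.5]
width: 0.0202
grip_force: 40.0
```

Call:
{"api": "arm_command", "payload": {"moves": [0, 0.2, 0, 0, 0, 0, 0, 0]}}

```text
time: 14.68
ee_pos: [0.4889, 0.0091, 0.0948]
eef_rot: [1.0, 0.0, 0.001, -0.001]
ft_force: [6.1, 9.1, -3.1]
width: 0.0199
grip_force: 40.0
```

Call:
{"api": "arm_command", "payload": {"moves": [0, 0, 0, 0, 0, 0, 0, 0, 0, 0, 0, 0]}}

```text
time: 14.93
ee_pos: [0.4889, 0.0092, 0.0948]
eef_rot: [1.0, 0.0, 0.001, -0.001]
ft_force: [5.0, 8.1, -2.4]
width: 0.02
grip_force: 40.0
```

```bash
python3 -c "
from bench import r
print(r.close_job())"
```

```text
the job is handed in; nothing more can be done
None
```

I handed the job in after about 15 s: the crank is wound clockwise to its stop, and the arm still holds the lever by its handle at about 0.89 rad, in the third notch. I placed the third click by measured position (three sources agree), because the force drop at it was too faint to confirm it; the offcut, screwdriver, pencil and pale block looked unmoved in the last picture.

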